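# Load the pantry carrier and hold it up

### The job

Stand the two tall slim ribbed metal tins upright in the two empty cells of the wooden carrier, one in each, setting them down gently rather than dropping them. Then take the carrier by its bar handle, lift it with everything in it at least 10 cm clear of the counter, keeping it level and steady, and finish while still holding it up there. Leave all the other jars, tins and bottles standing where they are, and the two low tins in their cells.

Things in the scene. Friction and masses are not known exactly. Their poses are not given: they have to be found in the camera images.
- carrier: loose wooden carrier, 170 mm (its x) by 192 mm (its y), outer and dividing walls 50 mm high, floor 6 mm; 2 x 2 open cells, 76 by 84 mm inside, centres at x = +-41, y = +-48 mm. A bar handle runs along its x over the middle, on posts at x = +-79 mm. About 0.3 kg, loaded 0.7 kg and balanced about the middle of the bar. Origin: centre of its underside, z up
- handle (a point): middle of the carrier's bar handle, 120 mm above the carrier's underside. The bar runs 170 mm along carrier x, is 14 mm wide (carrier y) and 18 mm high (top 129 mm above the underside), with free space underneath; axes parallel to the carrier's
- cell_a (a point): centre of the inner floor (6 mm above the carrier's underside) of one of the two EMPTY cells, at carrier x = +41, y = +48 mm. Inside 76 mm along carrier x by 84 mm along carrier y; axes parallel to the carrier's
- cell_b (a point): centre of the inner floor (6 mm above the carrier's underside) of one of the two EMPTY cells, at carrier x = -41, y = -48 mm, diagonally across from cell_a. Inside 76 mm along carrier x by 84 mm along carrier y; axes parallel to the carrier's
- cell_c (a point): centre of the inner floor of the cell of low_1 (carrier x = +41, y = -48 mm)
- cell_d (a point): centre of the inner floor of the cell of low_2 (carrier x = -41, y = +48 mm)
- tin_1: one of the two tall slim ribbed bare-metal tins, upright cylinder 60 mm diameter, 88 mm high, about 0.13 kg, standing on the counter among other jars and tins (shuffled over six spots on the right). Origin: centre of its underside, z up
- tin_2: one of the two tall slim ribbed bare-metal tins, upright cylinder 60 mm diameter, 88 mm high, about 0.13 kg, standing on the counter among other jars and tins (shuffled over six spots on the right). Origin: centre of its underside, z up. Same as tin_1; either may go in either empty cell
- low_1: small low plain tin, 54 mm diameter, 42 mm high, already in the carrier's cell at x = +41, y = -48 mm, leave it in there. Origin: centre of its underside
- low_2: small low plain tin, 54 mm diameter, 42 mm high, already in the carrier's cell at x = -41, y = +48 mm, leave it in there. Origin: centre of its underside
- oat_jar: glass jar with black lid, 72 mm diameter, 105 mm high; bystander, leave standing where it is. Origin: centre of its underside
- pea_jar: squat glass jar with steel lid, 76 mm diameter, 70 mm high; bystander, leave standing where it is. Origin: centre of its underside
- flat_tin: flat wide tin, 84 mm diameter, 34 mm high; bystander, leave standing where it is. Origin: centre of its underside
- spice_jar: slim glass spice jar with steel lid, 44 mm diameter, 85 mm high; bystander, leave standing where it is. Origin: centre of its underside
- flour_jar: large glass jar with steel lid, 100 mm diameter, 125 mm high, at the back; bystander, leave standing where it is. Origin: centre of its underside
- oil_bottle: oil bottle, 64 mm diameter, 230 mm high, on the left side; bystander, leave standing where it is. Origin: centre of its underside
Not all that is in view belongs to the job. What is shaped like the tin_1 but blue or purple is not meant.

How it is judged:
By the outcome, as a careful person would: the job done as asked, in the order asked, and still so for the second after the job is handed in, while the arm keeps its last pose, push and grip.
It also fails if it takes over 67 s, if anything falls off the work surface, if the arm or the gripper's body presses on something with over 40 N, if the wrist force passes 120 N, or if a joint passes its speed limit or range.

### The arm

A 6-joint arm with a two-finger parallel gripper is mounted at the origin on the work surface. World frame = base frame: x ahead of the robot, y to its left, z up, the work surface at z = 0. Lengths are in mm, angles in rad, forces in N, time in s.
With the tool pointing down it reaches from about 350 to 875 mm from the base axis. Payload 4.2 kg.
Tool frame: the origin (TCP) lies between the finger pads, 19 mm behind the fingertips; this is the grasp point; z points along the fingers, y is the line along which they close (so a half turn about z gives the same grasp; the last joint's range is limited). The gripper opens to 85 mm and grips with 20 to 120 N. Pads are 22 mm wide; open, the fingers measure 114 mm over their backs; the gripper's body (76 mm by 85 mm) begins 54 mm behind the grasp point. The pads swing forward as they close: fully open they stand 13 mm farther back than shut.
Start: joints at [-0.887, 0.385, 0.008, 0, -1.194, -0.259], TCP at [257.599, -569.423, 250.012] pointing down, gripper open.
Joint ranges: [-3.14, 3.14], [-1.21, 2.06], [-1.07, 1.41], [-3.16, 2.05], [-2.99, -0.16], [-3.1, 3.1]. Speed limits (rad/s): [2.79, 2.79, 3.14, 3.14, 3.14, 3.14].

### API

Orientations are given as a unit quaternion [x, y, z, w].
In Python, from bench import arm gives the robot as it stands. The module is installed in compiled form; this text tells all that it offers.
- The arm moves only by the tool move_arm, never from a script. Its arguments are lists of equal length, an entry for each row: "fingers": the finger opening in mm, from 0 to 85.4; "travel": the shift along the tool's x, y, z in mm, a list of three; "dr": the turn, a rotation vector about the tool's x, y, z in rad, a list of three. A call has 1 to 10 rows; each row is the pose to reach, as a shift and turn from the pose commanded when the call began, along the tool's axes at that moment; what a row does not reach only later rows make up. A row lasts 1/10 s, in which the tool goes at most 50 mm and 8.59 degrees, less where a joint would pass 70% of its speed; a pose out of reach is approached as far as the arm can. A call with a gripper value outside its range is refused whole. The fingers move at their own pace and stop on an object; the grip force is fixed at half the most. Time passes only in rows, so rows that repeat a pose let the fingers close. It gives the time, the measured TCP pose, the force, the opening and the grip force at its end, in the units of the state.
- arm.read_state(): the state, without advancing time (a new reading comes with each control period).
- arm.get_image(name): name is "side" or "top" or "wrist"; returns the picture (480x640x3 uint8, red, green, blue); there is no depth.
- arm.camera_model(name): a dict with "intrinsics" (3x3 intrinsics, pixels), "k1" (the pictures are not rectified: a ray, as slopes to the right and down, at radius r is drawn at 1 + k1 r^2 times it, then the intrinsics apply), "pose" (4x4, takes a point from camera to world coordinates). Camera axes: x right, y up, looking along -z (the intrinsics and any distortion apply to the point x, -y, -z); pixel columns grow to the right and rows downward; lengths in mm; the calibration is good to about 2 mm. A picture is of the moment at which its call begins: read the wrist's pose just before it. camera_model takes no time and is no camera call; for the wrist camera it gives the pose at the moment of the call.
- arm.job_done(): hands the job in; it is judged then, once.
The state is a dict: "clock": time; "joints": joint angles; "joint_vel": joint speeds; "joint_efforts": joint torques, N m; "position": TCP position; "ee_rot": TCP orientation; "contact_force": force on the tool from outside, world axes, zero at the start; "wrist_torque": the same for the moment, N m; "gripper_width": finger opening in mm; "grasp_force": force on a finger pad.
Only numpy, scipy, OpenCV 4.12 (cv2) and the standard library are available. Lean on these libraries where they do the work, as an engineer would, in place of code of your own. Each camera call takes 0.05 s, during which the arm holds its last target. There are 200 camera calls.

## Working session

There is one attempt and no reset: what is moved stays moved. The work goes in short steps, Python scripts to look and compute and a tool call to move; the robot and the scene stay as the last step left them, time stands still between calls to the robot, and variables do not carry over. Pictures are saved under pics/ and viewed, at most 10 in all, crops included, and the job is handed in when it is done.

Besides the shell and the picture viewer there is one more tool, called after ">>>" as name(argument=value, ...) on one line, values as JSON. move_arm: Moves the arm, as the interface text tells. Its arguments: {"type":"object","properties":{"fingers":{"type":"array","items":{"type":"number"}},"travel":{"type":"array","items":{"type":"array","items":{"type":"number"}}},"dr":{"type":"array","items":{"type":"array","items":{"type":"number"}}}},"required":["fingers","travel","dr"]}

```bash
mkdir -p pics; python3 - <<'E'
from bench import arm
import cv2,numpy as np
np.set_printoptions(precision=4,suppress=True)
s=arm.read_state();print(s)
for n in("top","side"):
    im=arm.get_image(n);cv2.imwrite(f"pics/{n}0.png",im[:,:,::-1]);print(n,arm.camera_model(n))
print(arm.camera_model("wrist"))
E
```

```text
{'clock': 0.0, 'joints': array([-0.8874,  0.3856,  0.0066, -0.0005, -1.194 , -0.2586]), 'joint_vel': array([-0.0012,  0.0017,  0.0008, -0.0027,  0.0003, -0.0012]), 'joint_efforts': array([ -0.0003, -39.2287,  18.84  ,   4.1861,  -0.0047,  -0.    ]), 'position': array([ 257.3852, -568.9485,  248.9268]), 'ee_rot': array([-0.2107,  0.9775,  0.0011, -0.0003]), 'contact_force': array([ 0.7311,  0.4533, -0.2098]), 'wrist_torque': array([ 0.0211, -0.0142,  0.0097]), 'grasp_force': 0.0, 'gripper_width': 85.70712740210757}
top {'intrinsics': array([[605.6657,   0.    , 329.6143],
       [  0.    , 605.6657, 246.9567],
       [  0.    ,   0.    ,   1.    ]]), 'k1': -0.059349980132288656, 'pose': array([[  -0.0294,    0.9871,   -0.1572,  348.8397],
       [  -0.9996,   -0.0282,    0.0095,   41.9549],
       [   0.0049,    0.1575,    0.9875, 1573.5628],
       [   0.    ,    0.    ,    0.    ,    1.    ]])}
side {'intrinsics': array([[585.1617,   0.    , 309.7105],
       [  0.    , 585.1617, 249.4321],
       [  0.    ,   0.    ,   1.    ]]), 'k1': 0.04206994665552793, 'pose': array([[  -0.8235,    0.4179,   -0.3836,  -68.6805],
       [  -0.5673,   -0.6018,    0.5622,  976.4663],
       [   0.0041,    0.6806,    0.7326, 1311.7875],
       [   0.    ,    0.    ,    0.    ,    1.    ]])}
{'intrinsics': array([[371.3241,   0.    , 315.978 ],
       [  0.    , 371.3241, 238.6827],
       [  0.    ,   0.    ,   1.    ]]), 'k1': -0.057693200912735915, 'pose': array([[  -0.4125,   -0.8638,   -0.2893,  182.8591],
       [   0.9109,   -0.3907,   -0.1324, -602.8612],
       [   0.0013,   -0.3182,    0.948 ,  372.7474],
       [   0.    ,    0.    ,    0.    ,    1.    ]])}
```

View pics/top0.png

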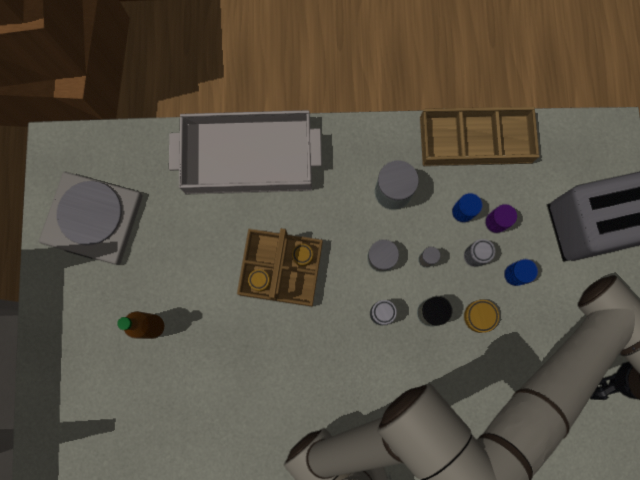

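View pics/side0.png

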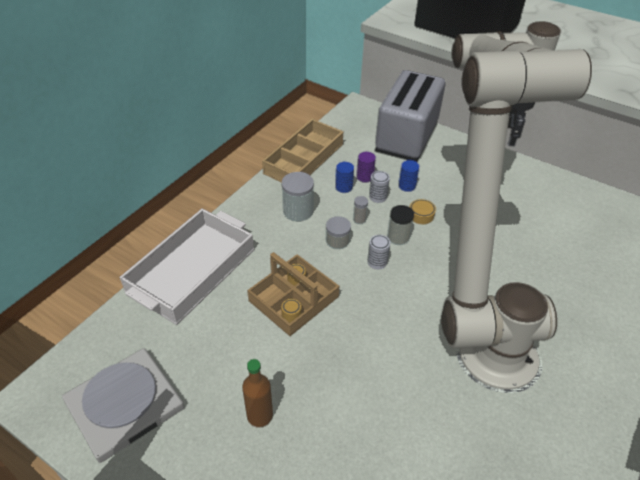

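The top view shows the carrier at about (281,268), with its handle bar running from about (284,232) to (279,298). The low tins are at (303,254) and (259,280).

Candidates in the top view:
- Ribbed bare-metal tins: (383,312) and (482,252). These match the description and are my choice.
- Blue look-alikes: (467,208) and (522,272).
- Purple look-alike: (502,218).
- Spice jar: (431,256).
- Pea jar: (384,255).
- Oat jar: (437,310).
- Flour jar: (398,184).
- Flat tin: (482,316).

I'll check the choice in a close crop.

```bash
cat > h.py <<'E'
from bench import arm
import cv2,numpy as np
from scipy.spatial.transform import Rotation as R
np.set_printoptions(precision=3,suppress=True)
def ray(cm,uv):
    K=cm["intrinsics"];d=np.array([cm["k1"],0,0,0,0.])
    p=cv2.undistortPoints(np.array(uv,float).reshape(-1,1,2),K,d)[:,0]
    P=cm["pose"];v=np.c_[p[:,0],-p[:,1],-np.ones(len(p))]@P[:3,:3].T
    return P[:3,3],v
def onz(cm,uv,z):
    o,v=ray(cm,uv);return o+v*((z-o[2])/v[:,2])[:,None]
def proj(cm,X):
    P=cm["pose"];c=(np.atleast_2d(X)-P[:3,3])@P[:3,:3];s=np.c_[c[:,0]/-c[:,2],-c[:,1]/-c[:,2]]
    s*=1+cm["k1"]*(s**2).sum(1)[:,None];K=cm["intrinsics"]
    return s*[K[0,0],K[1,1]]+K[:2,2]
E
python3 - <<'E'
from h import *
t=cv2.imread("pics/top0.png");s=cv2.imread("pics/side0.png")
a=cv2.resize(t[175:335,230:540],None,fx=2.5,fy=2.5,interpolation=3)
b=cv2.resize(s[150:340,230:440],None,fx=1,fy=1)
cv2.imwrite("pics/crop1.png",a)
c=cv2.resize(s[140:335,240:440],None,fx=3,fy=3,interpolation=3);cv2.imwrite("pics/crop2.png",c)
cm=arm.camera_model("top");cs=arm.camera_model("side")
for uv in[(383,312),(482,252)]:
    p=onz(cm,[uv],88);print(p,proj(cs,p))
for n,uv,z in[("pea",(384,255),70),("spice",(431,256),85),("oat",(437,310),105),("flat",(482,316),34),("flour",(398,184),125),("blue1",(467,208),88),("blue2",(522,272),88),("bottle",(125,323),230),("hA",(284,232),129),("hB",(278,298),129),("c1",(248,231),50),("c2",(322,238),50),("c3",(313,304),50),("c4",(239,294),50)]:
    print(n,onz(cm,[uv],z)[0])
E
```

```text
[[420.632 -98.071  88.   ]] [[379.629 243.116]]
[[ 561.801 -351.662   88.   ]] [[380.95  178.007]]
pea [ 563.907 -108.358   70.   ]
spice [ 555.867 -223.904   85.   ]
oat [ 420.6   -227.711  105.   ]
flat [ 405.216 -354.891   34.   ]
flour [ 731.922 -145.233  125.   ]
blue1 [ 674.889 -321.394   88.   ]
blue2 [ 508.68  -448.637   88.   ]
bottle [405.193 487.263 230.   ]
hA [618.728 137.593 129.   ]
hB [459.192 154.741 129.   ]
c1 [638.742 234.926  50.   ]
c2 [615.14   46.107  50.   ]
c3 [447.663  73.309  50.   ]
c4 [478.035 259.     50.   ]
```

View pics/crop1.png

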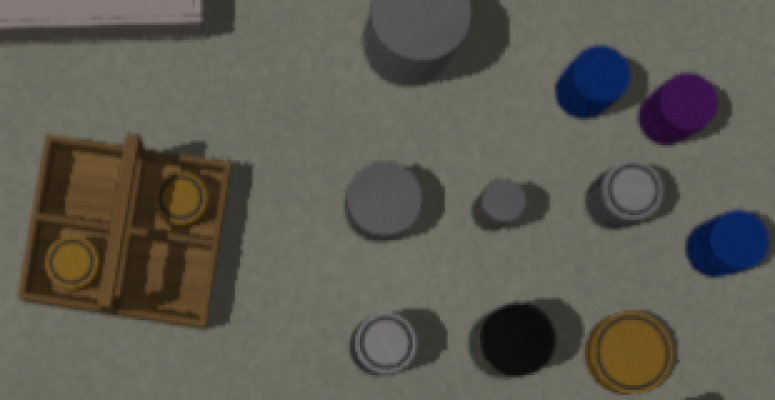

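View pics/crop2.png

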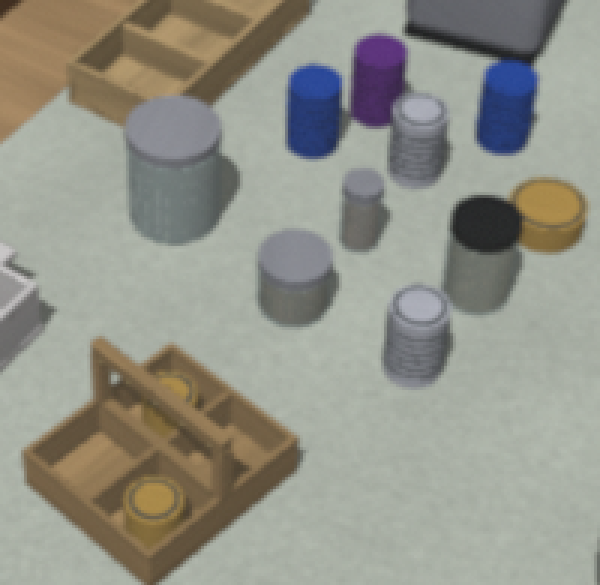

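Both ribbed metal tins are confirmed: in the side view they are ribbed bare metal at about (380,240) and (379,180), clearly neither blue nor purple. The empty cells are upper-left and lower-right in the top view. Next I'll refine the positions with masks and triangulation.

```bash
cat >> h.py <<'E'
def plan(pos,yaw,tilt0=True):
    """print travel,dr from measured pose to world pos with tool pointing down and tool y axis at yaw (mod pi)"""
    s=arm.read_state();r=R.from_quat(s["ee_rot"]);best=None
    for k in(0,np.pi):
        y=np.array([np.cos(yaw+k),np.sin(yaw+k),0]);z=np.array([0,0,-1.]);x=np.cross(y,z)
        d=(r.inv()*R.from_matrix(np.c_[x,y,z])).as_rotvec()
        if best is None or np.linalg.norm(d)<np.linalg.norm(best):best=d
    print("travel",r.inv().apply(np.array(pos)-s["position"]),"dr",best,"| at",s["position"],"t",s["clock"],"j6",s["joints"][5])
E
python3 - <<'E'
from h import *
cm=arm.camera_model("top");cs=arm.camera_model("side")
t=cv2.imread("pics/top0.png");s=cv2.imread("pics/side0.png")
def lids(im,uv,z,cmx):
    u,v=map(int,uv);w=20;c=im[v-w:v+w,u-w:u+w].astype(int)
    m=((c.min(2)>130)&(np.ptp(c,axis=2)<40)&(c[:,:,0]>=c[:,:,1]-3)).astype(np.uint8)
    cs_,_=cv2.findContours(m,0,2);k=max(cs_,key=cv2.contourArea);(x,y),ax,_=cv2.fitEllipse(cv2.convexHull(k))
    print((x+u-w,y+v-w),ax,onz(cmx,[(x+u-w,y+v-w)],z)[0])
for uv in[(384,312),(483,251)]:lids(t,uv,88,cm)
for uv in[(379.6,243.1),(380.9,178)]:lids(s,uv,88,cs)
q=np.array([(48,136),(229,160),(206,327),(20,298)])/2.5+[230,175]-.3
C=onz(cm,q,50)[:,:2];print(C,C.mean(0),[np.linalg.norm(C[i]-C[i-1]) for i in range(4)])
M=np.array([(85,96),(85,-96),(-85,-96),(-85,96)])
ye=[(np.degrees(np.arctan2(*(a-b)[::-1]))) for a,b in((C[0],C[3]),(C[1],C[2]))];yy=[(np.degrees(np.arctan2(*(a-b)[::-1])))-90 for a,b in((C[0],C[1]),(C[3],C[2]))];print(ye,yy)
sc=np.array([(98,342),(232,437)])/3+[240,140]-.3
print(onz(cs,sc,129))
scc=np.array([(25,457),(298,440),(150,572)])/3+[240,140]-.3
print(onz(cs,scc,50))
plan([422,-99,160],np.radians(-8))
E
```

```text
Traceback (most recent call last):
ValueError: max() iterable argument is empty
```

```bash
python3 - <<'E'
from h import *
cm=arm.camera_model("top");cs=arm.camera_model("side")
t=cv2.imread("pics/top0.png");s=cv2.imread("pics/side0.png")
print(t[312,383],t[312,400],t[290,383],s[243,380],s[243,410])
def lids(im,uv,z,cmx,n):
    u,v=map(int,uv);w=17;c=cv2.resize(im[v-w:v+w,u-w:u+w],None,fx=4,fy=4,interpolation=2).astype(int)
    d=c[:,:,0]-c[:,:,1]   # bluish metal vs greenish counter
    m=((d>2)).astype(np.uint8);m=cv2.morphologyEx(m,cv2.MORPH_OPEN,np.ones((3,3)))
    k=max(cv2.findContours(m,0,2)[0],key=cv2.contourArea);x,y,ww,hh=np.array(cv2.boundingRect(k))/4
    g=cv2.GaussianBlur(c.max(2).astype(np.uint8),(5,5),0);ci=cv2.threshold(g,0,255,8)[1]
    cs2=[q for q in cv2.findContours(ci,1,2)[0] if 30<len(q) and cv2.contourArea(q)>300]
    print(n,"bbox",x+u-w,y+v-w,ww,hh)
    for q in cs2:
        (a,b),ax,_=cv2.fitEllipse(q);p=(a/4+u-w-.4,b/4+v-w-.4);print("  ell",p,np.array(ax)/4,onz(cmx,[p],z)[0])
for uv in[(384,312),(483,251)]:lids(t,uv,88,cm,"top")
for uv in[(379.6,243.1),(380.9,178)]:lids(s,uv,88,cs,"side")
q=np.array([(48,136),(229,160),(206,327),(20,298)])/2.5+[230,175]-.3
C=onz(cm,q,50)[:,:2];print(C,C.mean(0),[np.linalg.norm(C[i]-C[i-1]) for i in range(4)])
ye=[(np.degrees(np.arctan2(*(a-b)[::-1]))) for a,b in((C[0],C[3]),(C[1],C[2]))];yy=[(np.degrees(np.arctan2(*(a-b)[::-1])))-90 for a,b in((C[0],C[1]),(C[3],C[2]))];print(ye,yy)
print(onz(cs,np.array([(98,342),(232,437)])/3+[240,140]-.3,129))
print(onz(cs,np.array([(25,457),(298,440),(150,572)])/3+[240,140]-.3,50))
plan([422,-99,160],np.radians(-8))
E
```

```text
[118 114 118] [48 53 53] [ 98 109 110] [182 173 170] [162 172 166]
top bbox 375.25 303.25 18.5 17.75
  ell (385.1998973846436, 311.25628623962405) [25.508 32.055] [ 422.282 -103.534   88.   ]
  ell (383.9379421234131, 311.63961753845217) [17.269 17.891] [ 421.441 -100.404   88.   ]
  ell (383.9758888244629, 311.62781105041506) [21.479 21.628] [ 421.467 -100.498   88.   ]
  ell (-7517.09921875, 437.60967407226565) [  649.657 15828.039] [  655.131 17520.265    88.   ]
top bbox 474.5 241.25 18.25 18.0
  ell (483.39292488098147, 267.8164306640625) [12.789 44.312] [ 522.046 -352.429   88.   ]
  ell (482.9225784301758, 250.2237335205078) [16.647 17.436] [ 566.208 -354.292   88.   ]
  ell (483.1500984191895, 249.32405910491943) [23.967 26.865] [ 568.459 -355.022   88.   ]
side bbox 368.75 235.25 21.75 24.75
  ell (379.22131690979006, 240.36520919799804) [17.041 37.584] [ 427.1   -106.955   88.   ]
  ell (378.2130771636963, 228.64908561706542) [21.322 48.18 ] [ 453.54  -146.905   88.   ]
side bbox 363.0 161.0 26.25 34.0
  ell (383.8166614532471, 172.58944568634033) [20.045 38.684] [ 567.679 -380.511   88.   ]
[[643.624 232.581]
 [613.378  47.943]
 [443.97   75.662]
 [478.378 262.278]] [544.837 154.616] [np.float64(167.89284204741588), np.float64(187.09927810331186), np.float64(171.6611225625565), np.float64(189.76094484982036)]
[np.float64(-10.187963581479542), np.float64(-9.292733896693727)] [np.float64(-9.303010037075069), np.float64(-10.44691361428788)]
[[625.634 140.341 129.   ]
 [462.36  163.376 129.   ]]
[[640.709 236.959  50.   ]
 [445.569  77.165  50.   ]
 [471.58  275.031  50.   ]]
travel [-343.645  360.281   89.708] dr [ 0.002  0.001 -1.007] | at [ 257.376 -569.014  249.035] t 0.1 j6 -0.2585868179267015
```

```bash
python3 - <<'E'
from h import *
plan([566,-354,200],np.radians(-9.8))
E
```

```text
travel [-369.802   68.681   49.129] dr [ 0.002  0.001 -0.975] | at [ 257.376 -569.014  249.035] t 0.1 j6 -0.2585868179267015
```

>>> move_arm(fingers=[85,85,85,85,85,85,85,85,85,85], travel=[[-40,8,5],[-80,15,10],[-125,23,16],[-170,31,22],[-215,40,28],[-260,48,34],[-300,56,40],[-340,63,45],[-370,69,49],[-370,69,49]], dr=[[0,0,-0.1],[0,0,-0.2],[0,0,-0.32],[0,0,-0.44],[0,0,-0.56],[0,0,-0.68],[0,0,-0.8],[0,0,-0.9],[0.002,0.001,-0.975],[0.002,0.001,-0.975]])

```text
clock: 1.1
position: [568.7, -351.2, 199.0]
ee_rot: [-0.646, 0.763, 0.0, -0.001]
contact_force: [-0.3, 0.3, 0.3]
gripper_width: 84.6
grasp_force: 0.0
```

```bash
python3 - <<'E'
from h import *
cm=arm.camera_model("wrist");im=arm.get_image("wrist");cv2.imwrite("pics/w1.png",im[:,:,::-1])
print(proj(cm,[[566,-354,88],[566,-354,0]]))
plan([566,-354,70],np.radians(-9.8))
E
```

```text
[[319.139 238.766]
 [318.21  207.423]]
travel [  1.622   0.818 129.529] dr [ 0.001 -0.001  0.002] | at [ 567.237 -352.42   199.526] t 1.15 j6 0.14458796504457128
```

View pics/w1.png

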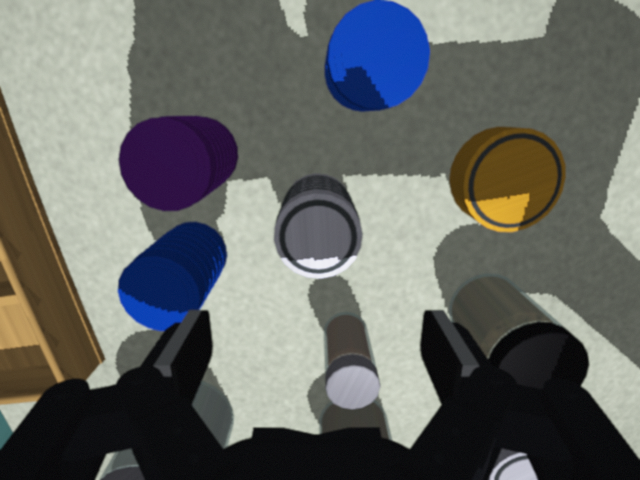

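Tin_2's lid is centred at about (318,235) between the fingers. The blue and purple look-alikes are well clear at (172,277), (165,163) and (379,55).

```bash
python3 - <<'E'
from h import *
p=onz(arm.camera_model("wrist"),[(318.3,234.8)],88)[0];print(p)
plan([p[0],p[1],70],np.radians(-9.8))
E
```

```text
[ 564.631 -357.874   88.   ]
travel [  5.671   1.518 129.534] dr [ 0.001 -0.001  0.002] | at [ 567.237 -352.42   199.526] t 1.15 j6 0.14458796504457128
```

>>> move_arm(fingers=[85,85,85,85,85,85,85,85,85,85], travel=[[4,1.5,15],[4,1.5,35],[4,1.5,55],[4,1.5,75],[4,1.5,95],[4,1.5,112],[4,1.5,123],[4,1.5,129],[4,1.5,129],[4,1.5,129]], dr=[[0,0,0],[0,0,0],[0,0,0],[0,0,0],[0,0,0],[0,0,0],[0,0,0],[0,0,0],[0,0,0],[0,0,0]])

```text
clock: 2.15
position: [564.6, -358.4, 72.9]
ee_rot: [-0.644, 0.765, -0.002, -0.0]
contact_force: [1.0, -0.0, 0.5]
gripper_width: 85.0
grasp_force: 0.0
```

>>> move_arm(fingers=[70,62,55,50,50,50,50], travel=[[0,0,0],[0,0,0],[0,0,0],[0,0,0],[0,0,0],[0,0,0],[0,0,0]], dr=[[0,0,0],[0,0,0],[0,0,0],[0,0,0],[0,0,0],[0,0,0],[0,0,0]])

```text
clock: 2.85
position: [565.2, -358.4, 73.5]
ee_rot: [-0.644, 0.765, -0.002, 0.0]
contact_force: [1.7, 0.2, 5.0]
gripper_width: 58.6
grasp_force: 64.5
```

```bash
python3 - <<'E'
from h import *
plan([592,195,240],np.radians(-9.8))
E
```

```text
travel [-549.484   66.76  -168.31 ] dr [-0.004 -0.003  0.001] | at [ 565.189 -358.415   73.475] t 2.85 j6 0.15093903003861042
```

>>> move_arm(fingers=[50,50,50,50,50,50,50,50,50,50], travel=[[0,0,-10],[0,0,-30],[0,1,-60],[-5,2,-95],[-20,4,-130],[-45,7,-155],[-80,11,-165],[-120,16,-168],[-165,21,-168],[-210,26,-168]], dr=[[0,0,0],[0,0,0],[0,0,0],[0,0,0],[0,0,0],[0,0,0],[0,0,0],[0,0,0],[0,0,0],[0,0,0]])

```text
clock: 3.85
position: [573.2, -144.7, 239.3]
ee_rot: [-0.644, 0.765, -0.0, -0.001]
contact_force: [0.5, 0.8, -1.0]
gripper_width: 58.9
grasp_force: 64.5
```

>>> move_arm(fingers=[50,50,50,50,50,50,50,50,50,50], travel=[[-45,5,0],[-90,11,0],[-135,16,0],[-180,22,0],[-225,27,0],[-265,32,0],[-300,37,0],[-325,40,0],[-338,41,0],[-338,41,0]], dr=[[0,0,0],[0,0,0],[0,0,0],[0,0,0],[0,0,0],[0,0,0],[0,0,0],[0,0,0],[0,0,0],[0,0,0]])

```text
clock: 4.85
position: [590.9, 194.8, 238.2]
ee_rot: [-0.645, 0.764, -0.001, -0.001]
contact_force: [-0.8, -0.6, -1.1]
gripper_width: 58.7
grasp_force: 64.5
```

```bash
python3 - <<'E'
from h import *
cm=arm.camera_model("wrist");im=arm.get_image("wrist");cv2.imwrite("pics/w2.png",im[:,:,::-1])
print(arm.read_state()["gripper_width"],arm.read_state()["grasp_force"])
c,a=np.array([544.8,154.6]),np.radians(-9.8);X=np.array([np.cos(a),np.sin(a)]);Y=np.array([-X[1],X[0]])
print(proj(cm,[np.r_[c+x*X+y*Y,z] for x,y,z in((85,0,129),(-85,0,129),(85,-96,50),(-85,-96,50),(-85,96,50),(41,-48,48))]))
plan([593.4,194.9,100],a)
E
```

```text
58.41004568093757 64.51506614685059
[[242.11  172.744]
 [510.168 174.283]
 [255.265  31.65 ]
 [477.103  34.351]
 [450.658 266.1  ]
 [313.129  97.777]]
travel [ -2.043  -2.344 138.391] dr [ 0.    -0.003  0.001] | at [590.84  193.655 238.397] t 4.9 j6 -0.7487654790444759
```

View pics/w2.png

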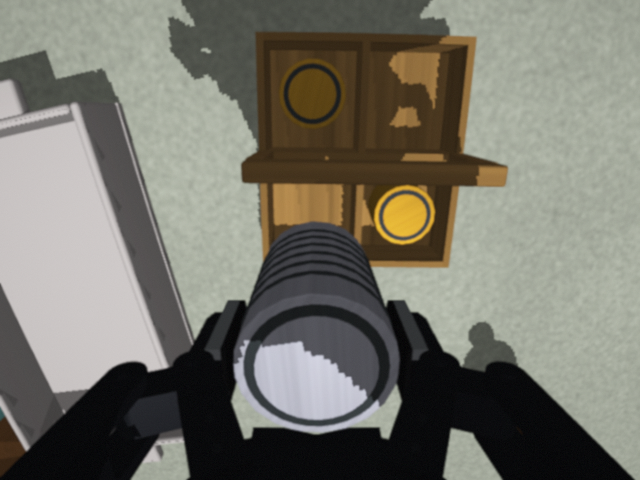

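The carrier rim corners appear at (257,32), (475,37) and (448,267), and the bar ends at (242,172) and (508,176). Both are within about 2 px of the prediction.

```bash
python3 - <<'E'
from h import *
cm=arm.camera_model("wrist")
P=onz(cm,[(257,32),(475,37),(448,267)],50);print(P)
d=P[0]-P[1];e=P[2]-P[1]
print("yaw",np.degrees(np.arctan2(d[1],d[0])),np.degrees(np.arctan2(e[1],e[0]))-90,np.linalg.norm(d),np.linalg.norm(e),"centre",(P[0]+P[2])/2)
E
```

```text
[[610.769  44.72   50.   ]
 [446.185  75.048  50.   ]
 [479.854 263.122  50.   ]]
yaw -10.4408095097134 -10.149754983729196 167.35473645320445 191.06459664534515 centre [545.311 153.921  50.   ]
```

>>> move_arm(fingers=[50,50,50,50,50,50,50,50,50,50], travel=[[-1,-2.5,5],[-1.5,-2.8,20],[-1.5,-2.8,40],[-1.5,-2.8,60],[-1.5,-2.8,80],[-1.5,-2.8,100],[-1.5,-2.8,120],[-1.5,-2.8,135],[-1.5,-2.8,146],[-1.5,-2.8,151]], dr=[[0,0,0],[0,0,0],[0,0,0],[0,0,0],[0,0,0],[0,0,0],[0,0,0],[0,0,0],[0,0,0],[0,0,0]])

```text
clock: 5.9
position: [594.1, 193.1, 86.7]
ee_rot: [-0.644, 0.765, -0.001, -0.001]
contact_force: [-0.4, -0.5, -0.9]
gripper_width: 58.5
grasp_force: 64.5
```

>>> move_arm(fingers=[50,50,50,50,50], travel=[[0,0,1.5],[0,0,3],[0,0,4.5],[0,0,5.5],[0,0,5.5]], dr=[[0,0,0],[0,0,0],[0,0,0],[0,0,0],[0,0,0]])

```text
clock: 6.4
position: [594.5, 194.5, 82.7]
ee_rot: [-0.644, 0.765, -0.001, -0.0]
contact_force: [-0.6, 0.2, -0.1]
gripper_width: 58.5
grasp_force: 64.5
```

>>> move_arm(fingers=[50,50,50,50], travel=[[0,0,1],[0,0,2],[0,0,2],[0,0,2]], dr=[[0,0,0],[0,0,0],[0,0,0],[0,0,0]])

```text
clock: 6.8
position: [594.4, 194.4, 80.4]
ee_rot: [-0.644, 0.765, -0.001, -0.0]
contact_force: [0.1, 0.2, -1.3]
gripper_width: 58.4
grasp_force: 64.5
```

>>> move_arm(fingers=[50,50,50,50], travel=[[0,0,1],[0,0,2],[0,0,2],[0,0,2]], dr=[[0,0,0],[0,0,0],[0,0,0],[0,0,0]])

```text
clock: 7.2
position: [594.6, 194.5, 79.4]
ee_rot: [-0.644, 0.765, -0.001, 0.0]
contact_force: [-1.6, 0.1, 4.9]
gripper_width: 58.7
grasp_force: 65.3
```

Contact came at z=79.4 with about 5 N, so the tin is seated. I'll release it slowly and lift off.

>>> move_arm(fingers=[58,60,63,66,70,74,74,74,74,74], travel=[[0,0,-0.5],[0,0,-0.5],[0,0,-0.5],[0,0,-0.5],[0,0,-0.5],[0,0,-0.5],[0,0,-5],[0,0,-15],[0,0,-30],[0,0,-50]], dr=[[0,0,0],[0,0,0],[0,0,0],[0,0,0],[0,0,0],[0,0,0],[0,0,0],[0,0,0],[0,0,0],[0,0,0]])

```text
clock: 8.2
position: [594.2, 194.4, 129.1]
ee_rot: [-0.644, 0.765, -0.001, -0.001]
contact_force: [0.1, 0.4, -0.7]
gripper_width: 73.6
grasp_force: 0.0
```

>>> move_arm(fingers=[78,84,85,85,85], travel=[[0,0,-30],[0,0,-60],[0,0,-85],[0,0,-95],[0,0,-95]], dr=[[0,0,0],[0,0,0],[0,0,0],[0,0,0],[0,0,0]])

```text
clock: 8.7
position: [594.9, 195.1, 225.7]
ee_rot: [-0.644, 0.765, -0.001, 0.002]
contact_force: [0.1, 0.5, -0.2]
gripper_width: 84.8
grasp_force: 0.0
```

```bash
python3 - <<'E'
from h import *
plan([421.5,-101,225],np.radians(-10.1))
E
```

```text
travel [321.242 120.537  -0.223] dr [-0.004  0.001  0.005] | at [594.922 195.057 225.655] t 8.7 j6 -0.7479069744531799
```

>>> move_arm(fingers=[85,85,85,85,85,85,85,85,85,85], travel=[[40,15,0],[80,30,0],[120,45,0],[160,60,0],[200,75,0],[240,90,0],[275,103,0],[305,114,0],[321,120.5,25],[321,120.5,25]], dr=[[0,0,0],[0,0,0],[0,0,0],[0,0,0],[0,0,0],[0,0,0],[0,0,0],[0,0,0],[0,0,0],[0,0,0]])

```text
clock: 9.7
position: [416.6, -102.5, 195.3]
ee_rot: [-0.643, 0.766, 0.002, -0.004]
contact_force: [0.0, -0.0, -0.6]
gripper_width: 84.7
grasp_force: 0.0
```

```bash
python3 - <<'E'
from h import *
arm.get_image("top")
cm=arm.camera_model("wrist");im=arm.get_image("wrist")[:,:,::-1];cv2.imwrite("pics/w3.png",im)
uv=proj(cm,[[421.5,-101,88]])[0];print(uv)
u,v=map(int,uv);w=80;c=cv2.medianBlur(np.ascontiguousarray(im[v-w:v+w,u-w:u+w]),5)
h=cv2.HoughCircles(cv2.cvtColor(c,6),cv2.HOUGH_GRADIENT,1.5,20,param1=80,param2=30,minRadius=25,maxRadius=60)
if h is not None:
    for x,y,r in h[0][:5]:p=(x+u-w,y+v-w);print(p,r,onz(cm,[p],88)[0])
plan([421.5,-101,71],np.radians(-10.1))
E
```

```text
[311.676 246.511]
(np.float32(309.75), np.float32(241.75)) 43.75 [ 422.17  -104.518   88.   ]
(np.float32(311.25), np.float32(217.75)) 35.65 [ 418.301 -120.543   88.   ]
travel [ -0.869  -1.027 127.108] dr [ 0.001 -0.003  0.005] | at [ 420.522 -101.365  198.111] t 9.8 j6 -0.31656273172953775
```

View pics/w3.png

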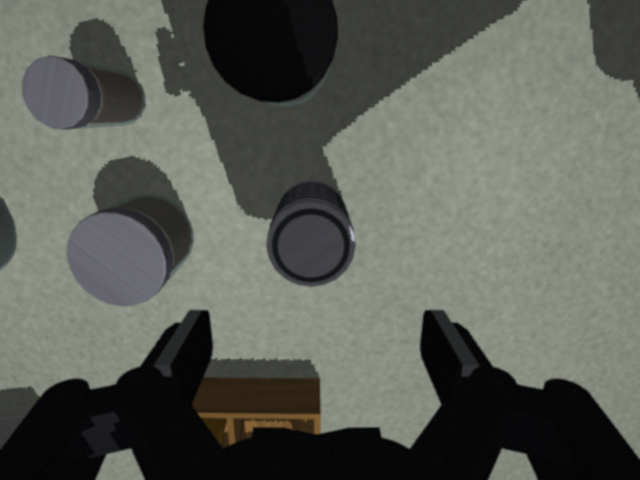

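The bare ribbed tin_1 is centred at (310,242). The oat jar at (271,45) and the pea jar at (120,255) are clear.

>>> move_arm(fingers=[85,85,85,85,85,85,85,85,85,85], travel=[[1.5,-1.8,15],[1.5,-1.8,35],[1.5,-1.8,55],[1.5,-1.8,75],[1.5,-1.8,95],[1.5,-1.8,112],[1.5,-1.8,122],[1.5,-1.8,127],[1.5,-1.8,127],[1.5,-1.8,127]], dr=[[0,0,0.005],[0,0,0.005],[0,0,0.005],[0,0,0.005],[0,0,0.005],[0,0,0.005],[0,0,0.005],[0,0,0.005],[0,0,0.005],[0,0,0.005]])

```text
clock: 10.8
position: [423.4, -103.0, 72.5]
ee_rot: [-0.642, 0.766, -0.001, 0.0]
contact_force: [0.2, -0.1, 0.7]
gripper_width: 84.8
grasp_force: 0.0
```

>>> move_arm(fingers=[70,62,55,50,50,50,50], travel=[[0,0,0],[0,0,0],[0,0,0],[0,0,0],[0,0,0],[0,0,0],[0,0,0]], dr=[[0,0,0],[0,0,0],[0,0,0],[0,0,0],[0,0,0],[0,0,0],[0,0,0]])

```text
clock: 11.5
position: [422.8, -103.2, 72.8]
ee_rot: [-0.642, 0.766, -0.001, 0.0]
contact_force: [-1.9, 0.5, 6.1]
gripper_width: 58.6
grasp_force: 63.5
```

```bash
python3 - <<'E'
from h import *
a=np.radians(-10.1);X=np.array([np.cos(a),np.sin(a)]);Y=np.array([-X[1],X[0]])
p=np.array([545,154.3])-41*X-48*Y;print(p)
plan([*p,240],a)
E
```

```text
[496.218 114.234]
travel [-226.677  -34.622 -167.483] dr [-0.002 -0.002  0.001] | at [ 422.799 -103.226   72.809] t 11.5 j6 -0.3170633896676124
```

>>> move_arm(fingers=[50,50,50,50,50,50,50,50,50,50], travel=[[0,0,-10],[0,0,-30],[0,0,-60],[0,0,-95],[-10,-2,-130],[-35,-5,-155],[-70,-11,-167],[-110,-17,-167],[-150,-23,-167],[-185,-29,-167]], dr=[[0,0,0],[0,0,0],[0,0,0],[0,0,0],[0,0,0],[0,0,0],[0,0,0],[0,0,0],[0,0,0],[0,0,0]])

```text
clock: 12.5
position: [483.3, 75.8, 239.4]
ee_rot: [-0.642, 0.766, -0.001, 0.0]
contact_force: [0.4, -0.2, -1.4]
gripper_width: 58.5
grasp_force: 64.8
```

>>> move_arm(fingers=[50,50,50,50], travel=[[-25,-3,0],[-38,-5,0],[-42,-5.6,0],[-42,-5.6,0]], dr=[[0,0,0],[0,0,0],[0,0,0],[0,0,0]])

```text
clock: 12.9
position: [495.9, 114.2, 238.5]
ee_rot: [-0.642, 0.767, -0.001, -0.001]
contact_force: [0.7, -0.0, -2.1]
gripper_width: 58.7
grasp_force: 64.8
```

```bash
python3 - <<'E'
from h import *
cv2.imwrite("pics/side1.png",arm.get_image("side")[:,:,::-1])
im=cv2.imread("pics/side1.png");cv2.imwrite("pics/side1c.png",cv2.resize(im[130:360,210:440],None,fx=2.5,fy=2.5,interpolation=3))
plan([496.2,114.2,79],np.radians(-10.1))
E
```

```text
travel [ -0.843  -0.251 159.523] dr [-0.001 -0.002 -0.   ] | at [495.774 113.771 238.525] t 12.95 j6 -0.7239981207404073
```

View pics/side1c.png

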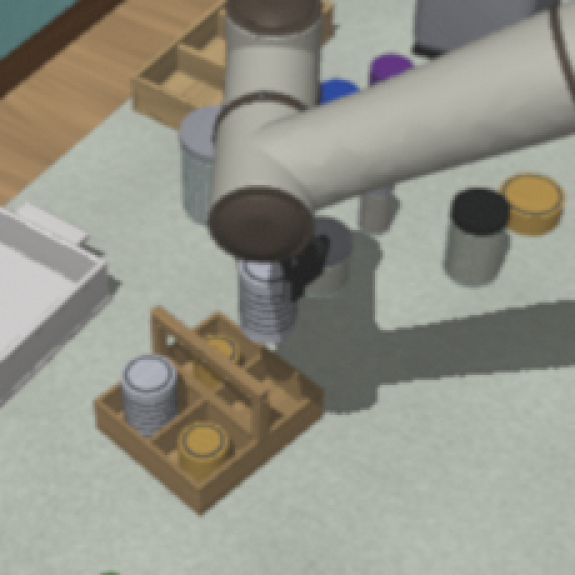

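Tin_2 stands upright in cell a at crop pixel (150,393). Tin_1 hangs upright from the gripper at (268,300), over cell b. Lowering it now.

>>> move_arm(fingers=[50,50,50,50,50,50,50,50,50,50], travel=[[-0.5,-0.2,5],[-0.5,-0.2,20],[-0.5,-0.2,40],[-0.5,-0.2,60],[-0.5,-0.2,80],[-0.5,-0.2,100],[-0.5,-0.2,120],[-0.5,-0.2,138],[-0.5,-0.2,150],[-0.5,-0.2,155]], dr=[[0,0,0],[0,0,0],[0,0,0],[0,0,0],[0,0,0],[0,0,0],[0,0,0],[0,0,0],[0,0,0],[0,0,0]])

```text
clock: 13.95
position: [496.1, 113.8, 82.4]
ee_rot: [-0.642, 0.767, -0.001, -0.001]
contact_force: [-0.3, 0.3, -1.0]
gripper_width: 58.7
grasp_force: 64.8
```

>>> move_arm(fingers=[50,50,50,50], travel=[[0,0,1],[0,0,2],[0,0,2.5],[0,0,2.5]], dr=[[0,0,0],[0,0,0],[0,0,0],[0,0,0]])

```text
clock: 14.35
position: [497.0, 114.9, 81.6]
ee_rot: [-0.642, 0.766, -0.001, 0.0]
contact_force: [-0.4, -0.8, -1.5]
gripper_width: 58.6
grasp_force: 64.8
```

>>> move_arm(fingers=[50,50,50,50], travel=[[0,0,1],[0,0,2],[0,0,2],[0,0,2]], dr=[[0,0,0],[0,0,0],[0,0,0],[0,0,0]])

```text
clock: 14.75
position: [496.7, 114.7, 79.0]
ee_rot: [-0.642, 0.766, -0.001, -0.0]
contact_force: [0.9, 0.8, -1.3]
gripper_width: 58.6
grasp_force: 64.8
```

>>> move_arm(fingers=[50,50,50,50], travel=[[0,0,1],[0,0,1.5],[0,0,1.5],[0,0,1.5]], dr=[[0,0,0],[0,0,0],[0,0,0],[0,0,0]])

```text
clock: 15.15
position: [496.8, 114.8, 78.8]
ee_rot: [-0.642, 0.766, -0.001, -0.0]
contact_force: [-3.7, 0.4, 6.7]
gripper_width: 59.1
grasp_force: 65.3
```

>>> move_arm(fingers=[58,60,63,66,70,74,74,74,74,74], travel=[[0,0,-0.5],[0,0,-0.5],[0,0,-0.5],[0,0,-0.5],[0,0,-0.5],[0,0,-0.5],[0,0,-5],[0,0,-15],[0,0,-30],[0,0,-50]], dr=[[0,0,0],[0,0,0],[0,0,0],[0,0,0],[0,0,0],[0,0,0],[0,0,0],[0,0,0],[0,0,0],[0,0,0]])

```text
clock: 16.15
position: [496.4, 114.6, 128.2]
ee_rot: [-0.642, 0.767, -0.001, -0.001]
contact_force: [0.7, 0.1, 0.4]
gripper_width: 74.0
grasp_force: 0.0
```

>>> move_arm(fingers=[74,74,74,74,74], travel=[[0,0,-30],[0,0,-60],[0,0,-90],[0,0,-105],[0,0,-105]], dr=[[0,0,0],[0,0,0],[0,0,0],[0,0,0],[0,0,0]])

```text
clock: 16.65
position: [497.8, 115.6, 236.1]
ee_rot: [-0.642, 0.766, -0.002, 0.003]
contact_force: [-0.8, 0.6, -1.2]
gripper_width: 74.2
grasp_force: 0.0
```

```bash
python3 - <<'E'
from h import *
plan([545,154.3,235],np.radians(80))
E
```

```text
travel [-46.367 -39.65    1.452] dr [-0.004  0.008  1.57 ] | at [497.849 115.573 236.054] t 16.65 j6 -0.724894079677487
```

>>> move_arm(fingers=[74,74,74,74,74,74,74,74,74,74], travel=[[-5,-4,0],[-10,-9,0],[-15,-13,0],[-20,-17,0],[-25,-21,0],[-30,-25,0],[-34,-29,0],[-38,-33,0],[-43,-37,0],[-46,-40,0]], dr=[[0,0,0.145],[0,0,0.29],[0,0,0.435],[0,0,0.58],[0,0,0.725],[0,0,0.87],[0,0,1.015],[0,0,1.16],[0,0,1.3],[0,0,1.44]])

```text
clock: 17.65
position: [543.6, 153.3, 231.3]
ee_rot: [0.026, 1.0, -0.001, -0.001]
contact_force: [-0.3, 0.1, 0.7]
gripper_width: 74.0
grasp_force: 0.0
```

>>> move_arm(fingers=[74,74,74], travel=[[0,0,0],[0,0,0],[0,0,0]], dr=[[0,0,0.13],[0,0,0.13],[0,0,0.13]])

```text
clock: 17.95
position: [543.6, 153.1, 231.8]
ee_rot: [0.086, 0.996, -0.001, -0.0]
contact_force: [0.5, 0.6, -0.1]
gripper_width: 73.8
grasp_force: 0.0
```

```bash
python3 - <<'E'
from h import *
cm=arm.camera_model("wrist");cv2.imwrite("pics/w4.png",arm.get_image("wrist")[:,:,::-1])
a=np.radians(-10.1);X=np.array([np.cos(a),np.sin(a)]);Y=np.array([-X[1],X[0]]);c=np.array([545,154.3])
print(proj(cm,[np.r_[c+x*X+y*Y,z] for x,y,z in((85,7,129),(85,-7,129),(-85,7,129),(-85,-7,129),(0,0,129),(41,48,94),(-41,-48,94))]))
plan([*c,122],np.radians(79.9))
E
```

```text
[[327.374 358.713]
 [308.115 358.604]
 [331.501 111.421]
 [307.386 111.305]
 [318.515 248.92 ]
 [379.919 283.29 ]
 [250.784 176.925]]
travel [ -1.046   1.656 109.997] dr [-0.002  0.     0.003] | at [543.687 153.11  232.   ] t 18.0 j6 -2.3071873036414092
```

View pics/w4.png

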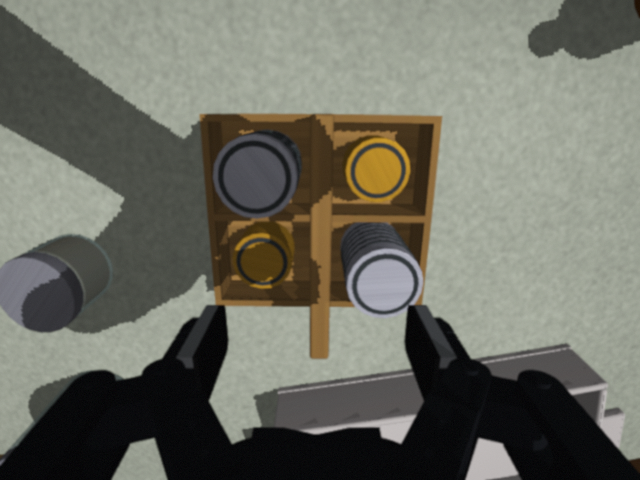

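The bar runs from (319,357) to (322,115), so it sits about 1 mm to image right of the prediction. Both tall tins stand in their cells at (257,175) and (381,283), and the low tins are still in place. Descending on the bar.

>>> move_arm(fingers=[60,60,60,60,60,60,60,60,60,60], travel=[[-1,2.8,5],[-1,2.8,20],[-1,2.8,40],[-1,2.8,60],[-1,2.8,80],[-1,2.8,95],[-1,2.8,105],[-1,2.8,110],[-1,2.8,110],[-1,2.8,110]], dr=[[0,0,0.003],[0,0,0.003],[0,0,0.003],[0,0,0.003],[0,0,0.003],[0,0,0.003],[0,0,0.003],[0,0,0.003],[0,0,0.003],[0,0,0.003]])

```text
clock: 19.0
position: [546.0, 155.9, 123.1]
ee_rot: [0.089, 0.996, -0.001, 0.001]
contact_force: [0.2, 0.8, -0.6]
gripper_width: 60.2
grasp_force: 0.0
```

>>> move_arm(fingers=[45,35,25,18,14,10,5,5,5], travel=[[0,0,0],[0,0,0],[0,0,0],[0,0,0],[0,0,0],[0,0,0],[0,0,0],[0,0,0],[0,0,0]], dr=[[0,0,0],[0,0,0],[0,0,0],[0,0,0],[0,0,0],[0,0,0],[0,0,0],[0,0,0],[0,0,0]])

```text
clock: 19.9
position: [545.6, 155.3, 122.9]
ee_rot: [0.089, 0.996, -0.001, 0.001]
contact_force: [-1.8, -2.8, 5.2]
gripper_width: 13.0
grasp_force: 59.7
```

>>> move_arm(fingers=[5,5,5,5,5,5,5,5,5,5], travel=[[0,0,-1],[0,0,-3],[0,0,-6],[0,0,-10],[0,0,-15],[0,0,-21],[0,0,-27],[0,0,-33],[0,0,-39],[0,0,-45]], dr=[[0,0,0],[0,0,0],[0,0,0],[0,0,0],[0,0,0],[0,0,0],[0,0,0],[0,0,0],[0,0,0],[0,0,0]])

```text
clock: 20.9
position: [545.5, 155.7, 168.1]
ee_rot: [0.089, 0.996, -0.001, 0.001]
contact_force: [-0.6, 0.6, -8.2]
gripper_width: 13.2
grasp_force: 58.5
```

>>> move_arm(fingers=[5,5,5,5,5,5,5,5,5,5], travel=[[0,0,-6],[0,0,-12],[0,0,-18],[0,0,-24],[0,0,-30],[0,0,-36],[0,0,-42],[0,0,-48],[0,0,-54],[0,0,-60]], dr=[[0,0,0],[0,0,0],[0,0,0],[0,0,0],[0,0,0],[0,0,0],[0,0,0],[0,0,0],[0,0,0],[0,0,0]])

```text
clock: 21.9
position: [545.4, 155.9, 228.0]
ee_rot: [0.089, 0.996, -0.001, 0.0]
contact_force: [-0.2, -0.7, -8.4]
gripper_width: 12.8
grasp_force: 58.5
```

>>> move_arm(fingers=[5,5,5,5,5,5,5,5,5,5], travel=[[0,0,-6],[0,0,-12],[0,0,-18],[0,0,-23],[0,0,-27],[0,0,-29],[0,0,-30],[0,0,-30],[0,0,-30],[0,0,-30]], dr=[[0,0,0],[0,0,0],[0,0,0],[0,0,0],[0,0,0],[0,0,0],[0,0,0],[0,0,0],[0,0,0],[0,0,0]])

```text
clock: 22.9
position: [545.3, 155.9, 257.2]
ee_rot: [0.089, 0.996, -0.001, 0.0]
contact_force: [0.2, 0.2, -7.3]
gripper_width: 13.1
grasp_force: 58.5
```

```bash
python3 - <<'E'
from h import *
a=arm.get_image("side")[150:350,230:440,::-1];b=arm.get_image("wrist")[:,:,::-1]
cv2.imwrite("pics/end.png",np.hstack([cv2.resize(a,(400,381),interpolation=3),cv2.resize(b,(400,300))[[*range(300)]+[299]*81]]))
s=arm.read_state();print(s["position"],s["ee_rot"],s["contact_force"],s["wrist_torque"],s["gripper_width"],s["clock"])
E
```

```text
[545.418 155.894 257.315] [ 0.089  0.996 -0.001  0.   ] [-0.105 -0.612 -8.523] [-0.051 -0.012 -0.056] 13.029228155277416 23.0
```

View pics/end.png

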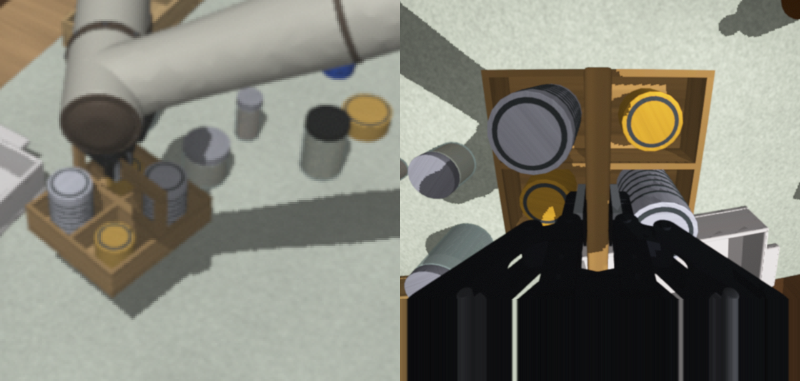

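The carrier hangs level about 13 cm up with all four tins in their cells, and the bystanders are still standing. Handing in.

```bash
python3 -c "
from bench import arm
print(arm.job_done())"
```

```text
the job is handed in; nothing more can be done
None
```

Both ribbed tins stand upright in the two empty cells, and the arm is holding the carrier level by its bar, about 13 cm above the counter; I handed the job in at 23 s without seeing the judge's verdict.

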